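Turn the missing cover over on the draining chute

TASK

The draining chute must hold one cover of each pattern, pocket down; a plain one already lies in its right-hand lane, so leave the second plain cover on its rail and draw the one with notched corners out from under the roof with a tilted gripper. Let it drop onto the tipping edge over the free lane so that it rolls over by itself, not turned by the gripper, and ends lying pocket down on the slope against the foot stop. Leave everything else on the bench as it is and do not run hard into the chute.

Things in the scene. Friction and masses are not known exactly. Their poses are not given: they have to be found in the camera images.
- notched_cover: Cover to turn: cast alloy plate 96 x 60 x 10 mm (own x, y, z), about 0.11 kg, its 4 corners cut out square (13 x 13 mm), so the long sides are full width (60 mm) over the middle 70 mm only. 6 mm deep pocket in the +z face, rim 7 mm wide; -z face flat. Origin: centre of the flat face. Starts pocket up, x along the outfeed's x, on either rail.
- plain_cover: The duplicate, to be left alone: same alloy, size and pocket (96 x 60 x 10 mm, about 0.12 kg), but with full square corners. Origin: centre of its flat face. It starts pocket up on the other rail.
- outfeed: Washer outfeed, fixed: grey sheet-steel stand 150 mm deep (x), 270 mm wide (y), 182 mm high; origin on the bench under its middle; +x points to its closed back, open at the front (-x, towards the robot). Its roof keeps a vertical gripper off the covers.
- rail_left (a point): Centre of the top of the rail at outfeed y = +62 mm, 30 mm above the bench. A rail is 84 mm long (x), 30 mm wide, 24 mm high; the cover on it overhangs 15 mm at each side, room for fingers.
- rail_right (a point): The same on the rail at outfeed y = -62 mm.
- roof_edge (a point): Middle of the roof's front lower edge: outfeed x = -8 mm, 170 mm above the bench; the roof runs back from here. A gripper tilted 30 to 40 degrees, fingers pointing down and towards the outfeed's +x, closing across the cover's 60 mm at its middle, passes under it and can draw the cover straight back along its own axis.
- chute: Turn-over draining chute, fixed, slippery polished steel (friction 0.12). Base 215 (x) x 172 mm (y), origin on the bench under its middle. A slope rises towards +x at 38 degrees with two lanes 78 mm wide: at y = -40 mm (right) a plain cover lies pocket down already and is fixed; y = +40 mm is free, under the tipping edge, whose arm and post stand behind it at x = -38 to -92 mm, top 130 mm.
- tip_edge (a point): Middle of the tipping edge (along chute y), at chute x = -25, y = +40, z = 122 mm: lower end of the upper face of the entry plate, which is 44 mm wide and runs 22 mm from here up towards chute -x at 60 degrees to the level. A cover let go lying along it (flat face on it, low end and pocket towards chute +x), its middle 5 to 20 mm up from the edge, tips over.
- lane (a point): Point on the slope's face in the middle of the free lane, 50 mm up from the foot stop. The turned cover's middle comes to rest here; its origin (flat face, now on top) then lies 10 mm above the face. Axes as the chute's.
- foot_stop (a point): Bottom of the free lane: where the slope's face meets the foot stop, chute x = -55, y = +40, z = 22 mm. The face is 125 mm long from here; the stop stands 13 mm above it. The low end of a tipping cover slides down to here, under the edge, while its upper end falls towards chute +x.
- marker: Pale marker pen with a dark cap, 128 mm long, lying loose on the bench between chute and outfeed; leave it. Origin: centre of its underside.
- green_pad: Dark green abrasive pad 75 x 90 x 8 mm lying loose in front of the outfeed; leave it. Origin: centre of its underside.
- oilstone: Brown oilstone 42 x 125 x 22 mm lying loose behind the work; leave it.
- screwdriver: Screwdriver with a red handle, 210 mm long, lying loose behind the chute; leave it.

How it is judged:
By the outcome, as a careful person would: the job done as asked, in the order asked, and still so for the second after the job is handed in, with the robot touching nothing.
It also fails if it takes over 45 s, if anything falls off the work surface, if the arm or the gripper's body presses on something with over 40 N, if the wrist force passes 120 N, or if a joint passes its speed limit or range.

ROBOT

A 7-joint arm with a two-finger parallel gripper is mounted at the origin on a cart in front of the work surface, level with it; the furniture and walls round the work are solid. World frame = base frame: x ahead of the robot, y to its left, z up, the work surface at z = 0. Lengths are in m, angles in rad, forces in N, time in s.
With the tool pointing down it reaches from about 0.425 to 0.875 m from the base axis. Payload 4.7 kg.
Tool frame: the origin (TCP) lies at the very end of the fingers, on their centre line; the grasp point (between the pads) lies behind it (ctrl.tcp_to_grasp is the z of the grasp point in the tool frame, in m); z points along the fingers, y is the line along which they close (so a half turn about z gives the same grasp; the last joint's range is limited). The gripper opens to 87 mm and grips with 3 to 60 N. Pads are 19 mm wide; open, the fingers measure 117 mm over their backs; the gripper's body (75 mm by 190 mm) begins 51 mm behind the grasp point.
Start: joints at [1.207, 0.321, -0.07, 1.45, 0.023, 1.371, -0.057], TCP at [0.24, -0.604, 0.223] pointing down, gripper open.
Joint ranges: [-2.86, 2.86], [-0.3, 2.09], [-1.38, 1.24], [0.06, 2.45], [-1.56, 4.7], [0.09, 2.05], [-2.69, 2.69]. Speed limits (rad/s): [2.57, 2.57, 3.14, 3.14, 3.14, 3.14, 3.14].

INTERFACE

Orientations are given as a rotation vector (axis times angle).
In Python, from bench import ctrl gives the robot as it stands.
- The arm moves only by the tool step_arm, never from a script. Its argument "targets" is a list of rows, each a list of 7 numbers: the shift along the world's x, y, z in cm, then the turn, a rotation vector about the world's x, y, z in degrees, then the opening, from 0 (shut) to 1 (fully open). A call has exactly 5 rows; each row shifts and turns the commanded pose from where the row before left it; what a row does not reach is not made up. A row lasts 1/12 s, in which the tool goes at most 41.7 mm and 7.16 degrees, less where a joint would pass 70% of its speed; a pose out of reach is approached as far as the arm can. A call with a gripper value outside its range is refused whole. The fingers move at their own pace and stop on an object; "force" is the grip in N (left out, the last holds). Time passes only in rows, so rows that do not move let the fingers close, or fill a call up. It gives the time, the measured TCP pose, the force, the opening and the grip force at its end, in the units of the state.
- ctrl.get_state(): the state, without advancing time (a new reading comes with each control period).
- ctrl.get_image(name): name is "scene" or "top" or "wrist"; returns (picture, depth): 400x640x3 uint8, red, green, blue; 400x640 float32, m along the optical axis (not along the pixel's ray), 0 where there is no reading.
- ctrl.camera_params(name): a dict with "intrinsics" (3x3 intrinsics, pixels), "rvec" (rotation vector, rad) and "tvec" (3), from world to camera coordinates, as OpenCV has them; the wrist camera has in their place "hand_eye" (4x4, takes a point from camera to tool coordinates, whose origin is the TCP and whose axes are the flange's). Camera axes: x right, y down, z forward; pixel columns grow to the right and rows downward; lengths in m; the calibration is good to about 2 mm. A picture is of the moment at which its call begins: read the wrist's pose just before it. camera_params takes no time and is no camera call.
- ctrl.close_job(): hands the job in; it is judged then, once.
The state is a dict: "time": time; "joint_positions": joint angles; "qd": joint speeds; "joint_torque": joint torques, N m; "position": TCP position; "tool_rot": TCP orientation; "ft_force": force on the tool from outside, world axes, zero at the start; "torque": the same for the moment, N m; "grip_width": opening from 0.0 (shut) to 1.0 (fully open); "grip_force": force on a finger pad.
Only numpy, scipy, OpenCV 4.12 (cv2) and the standard library are available. Lean on these libraries where they do the work, as an engineer would, in place of code of your own. Each camera call takes 0.05 s, during which the arm holds its last target. There are 200 camera calls.

## Working session

There is one attempt and no reset: what is moved stays moved. The work goes in short steps, Python scripts to look and compute and a tool call to move; the robot and the scene stay as the last step left them, time stands still between calls to the robot, and variables do not carry over. Pictures are saved under pics/ and viewed, at most 10 in all, crops included, and the job is handed in when it is done.

Besides the shell and the picture viewer there is one more tool, called after "Emit:" in YAML: its name, and indented under it one key for each argument. step_arm: Moves the arm, as the interface text tells. Its arguments: {"type":"object","properties":{"targets":{"type":"array"},"force":{"type":"number"}},"required":["targets"]}

```bash
mkdir -p pics; ls
cat > h.py <<'E'
import numpy as np, cv2
from bench import ctrl
from scipy.spatial.transform import Rotation as R
def cam(n,s=None):
    p=ctrl.camera_params(n);K=np.array(p["intrinsics"])
    if n=="wrist":
        s=s or ctrl.get_state();T=np.eye(4);T[:3,:3]=R.from_rotvec(s["tool_rot"]).as_matrix();T[:3,3]=s["position"]
        M=T@np.array(p["hand_eye"]);return K,M[:3,:3],M[:3,3]
    r=R.from_rotvec(np.ravel(p["rvec"])).as_matrix();return K,r.T,-r.T@np.ravel(p["tvec"])
def ray(c,uv):
    K,r,o=c;d=r@np.linalg.inv(K)@np.array([uv[0],uv[1],1.]);return o,d
def plane(c,uv,z):
    o,d=ray(c,uv);return o+d*(z-o[2])/d[2]
def pts(c,D):
    K,r,o=c;v,u=np.mgrid[:D.shape[0],:D.shape[1]]
    X=np.stack([(u-K[0,2])/K[0,0]*D,(v-K[1,2])/K[1,1]*D,D],-1);return X@r.T+o
E
python3 - <<'E'
from h import *
ims=[]
for n in("scene","top"):
    im,D=ctrl.get_image(n);np.savez("pics/%s0.npz"%n,im=im,D=D);cv2.imwrite("pics/%s0.png"%n,im[:,:,::-1]);c=cam(n);print(n,c[2],c[1][:,2],c[0][0,0],(D>0).mean())
s=ctrl.get_state();print(s,ctrl.tcp_to_grasp)
E
```

```text
pics
scene [ 0.16819935 -0.53265021  0.61854758] [ 0.51127722  0.63124269 -0.58320517] 409.38749373740524 0.99607421875
top [ 0.40214328 -0.05476307  1.08103234] [ 0.22182554  0.05881494 -0.97331096] 445.5547997932693 0.99608984375
{'time': 0.1, 'joint_positions': array([ 1.20707743,  0.32176421, -0.0700852 ,  1.45157503,  0.02265521,
        1.37078899, -0.0569051 ]), 'qd': array([-0.00030214, -0.00179208,  0.00203845, -0.00290992,  0.00154148,
       -0.0003124 , -0.00035013]), 'joint_torque': array([-1.38617170e-04, -4.92571485e+01, -4.05714791e-01, -3.13399708e+01,
       -6.42059580e-02,  3.94327752e-02,  5.42492148e-05]), 'position': array([ 0.23953251, -0.60371502,  0.22154989]), 'tool_rot': array([-3.08403773e+00, -5.89690154e-01,  7.41425610e-04]), 'ft_force': array([-0.04767242,  0.31362485, -0.26082094]), 'torque': array([-0.04874795,  0.01718807,  0.01665996]), 'grip_force': 0.0, 'grip_width': 0.9992619905212569} -0.0187
```

View pics/scene0.png

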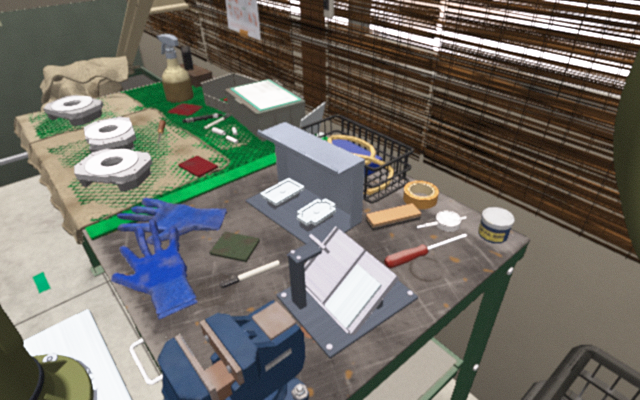

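View pics/top0.png

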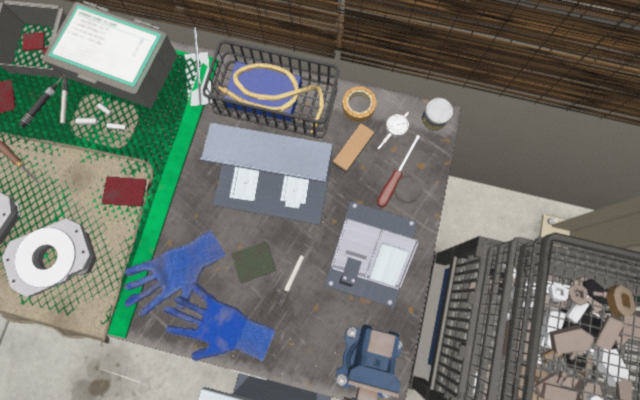

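Run:
```python
from h import *
a=cv2.imread("pics/scene0.png")[120:345,220:420];cv2.imwrite("pics/sc.png",cv2.resize(a,None,fx=2.66,fy=2.66,interpolation=3))
b=cv2.imread("pics/top0.png")[115:310,190:430];cv2.imwrite("pics/tc.png",cv2.resize(b,None,fx=3,fy=3,interpolation=3))
for n,px in(("top",[(205,127),(331,146),(243,183),(294,191),(217,207),(325,218),(350,206),(412,217),(332,287),(391,302),(352,268),(394,265),(293,273),(253,262),(370,330)]),("scene",[(283,192),(317,212),(297,255),(330,238),(298,295),(350,295),(265,130),(360,165)])):
    z=np.load(f"pics/{n}0.npz");P=pts(cam(n),z["D"])
    for u,v in px: print(n,u,v,P[v,u].round(4))
```

```text
top 205 127 [ 0.7564  0.3407 -0.0031]
top 331 146 [7.228e-01 3.000e-04 1.735e-01]
top 243 183 [0.6283 0.1943 0.032 ]
top 294 191 [0.6377 0.0678 0.0384]
top 217 207 [ 0.5605  0.2473 -0.0007]
top 325 218 [ 0.599  -0.0193 -0.002 ]
top 350 206 [ 0.6411 -0.072   0.009 ]
top 412 217 [ 0.6528 -0.2263  0.0019]
top 332 287 [ 0.4407 -0.0754  0.0067]
top 391 302 [ 0.4407 -0.2166  0.0145]
top 352 268 [ 0.4849 -0.1048  0.1287]
top 394 265 [ 0.5199 -0.1984  0.0665]
top 293 273 [0.4496 0.0221 0.0111]
top 253 262 [0.4515 0.1214 0.01  ]
top 370 330 [ 0.3715 -0.1685  0.1332]
scene 283 192 [0.6342 0.1853 0.0352]
scene 317 212 [0.6454 0.0643 0.0356]
scene 297 255 [ 0.4647 -0.103   0.1291]
scene 330 238 [ 0.5696 -0.0694  0.0859]
scene 298 295 [ 0.4519 -0.1161  0.0476]
scene 350 295 [ 0.5179 -0.1826  0.056 ]
scene 265 130 [0.6469 0.2616 0.1747]
scene 360 165 [ 7.158e-01 -3.000e-04  1.644e-01]
```

View pics/sc.png

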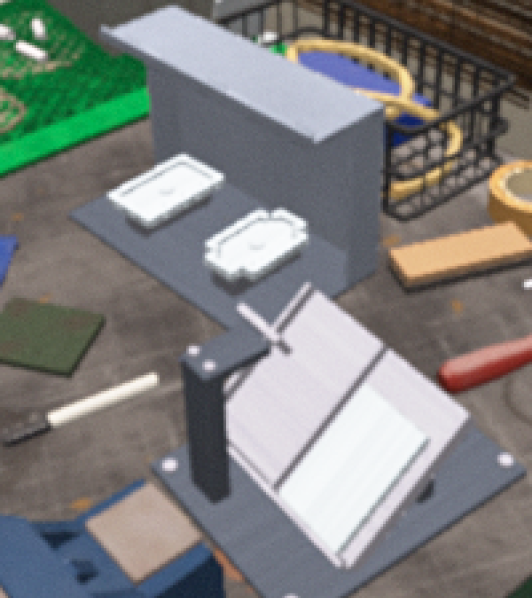

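View pics/tc.png

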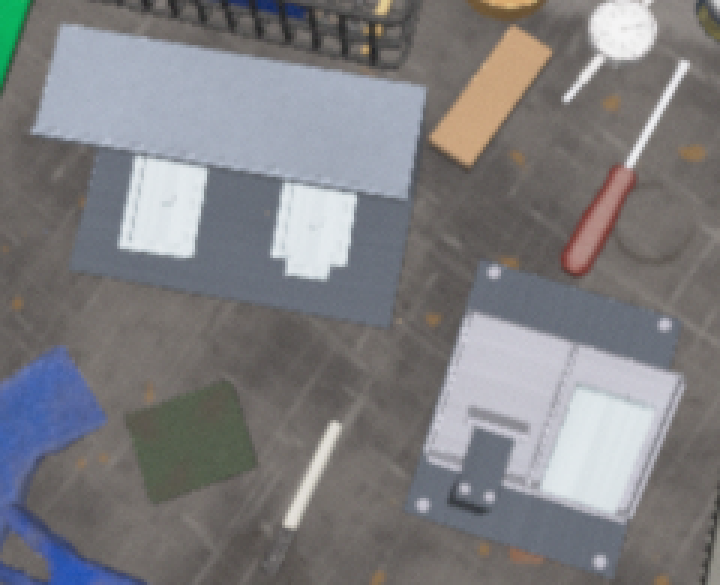

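```bash
cat >> h.py <<'E'
def tri(a,ua,b,ub):
    (o,d),(p,e)=ray(a,ua),ray(b,ub);d=d/np.linalg.norm(d);e=e/np.linalg.norm(e)
    t=np.linalg.lstsq(np.stack([d,-e],1),p-o,rcond=None)[0];A=o+d*t[0];B=p+e*t[1];return (A+B)/2,np.linalg.norm(A-B)
E
python3 - <<'E'
from h import *
Z={n:np.load(f"pics/{n}0.npz") for n in("top","scene")};C={n:cam(n) for n in Z}
def blob(n,u,v,r=5):
    g=Z[n]["im"].astype(float).mean(2);u,v=int(round(u)),int(round(v));w=g[v-r:v+r+1,u-r:u+r+1];w=np.clip(w-np.percentile(w,85),0,None)
    yy,xx=np.mgrid[v-r:v+r+1,u-r:u+r+1];return (xx*w).sum()/w.sum(),(yy*w).sum()/w.sum()
T=[blob("top",*p) for p in[(354.3,205.3),(411.3,223),(330.7,283.3),(390,302.3)]]
S=[blob("scene",*p) for p in[(410,293),(283,295),(329.5,345)]]
for t,s in zip(T[1:],S): print("screw",tri(C["top"],t,C["scene"],s))
Q=np.array([plane(C["top"],t,.008) for t in T]);print(Q.round(4),Q.mean(0))
d=(Q[0]+Q[1]-Q[2]-Q[3]);print("chute yaw",np.degrees(np.arctan2(d[1],d[0])),"side",np.linalg.norm(d)/2)
e=Q[0]+Q[2]-Q[1]-Q[3];print("from y",np.degrees(np.arctan2(-e[0],e[1])),np.linalg.norm(e)/2)
# cover masks
for n,box in(("scene",(290,190,345,232)),("top",(275,170,315,212))):
    im=Z[n]["im"];x0,y0,x1,y1=box;m=np.zeros(im.shape[:2],np.uint8);m[y0:y1,x0:x1]=(im[y0:y1,x0:x1].min(2)>150)
    k,l,st,ce=cv2.connectedComponentsWithStats(m);i=1+st[1:,4].argmax();c=max(cv2.findContours((l==i).astype(np.uint8),0,1)[0],key=len)[:,0]
    P=np.array([plane(C[n],p,.040)[:2] for p in c]);r=cv2.minAreaRect((P*1000).astype(np.float32));D=pts(C[n],Z[n]["D"])[l==i]
    print(n,st[i],r,"z med",np.median(D[:,2]),"rect",cv2.boxPoints(r).round(1).tolist())
# outfeed base front edge & roof from depth
for n in Z:
    P=pts(C[n],Z[n]["D"]).reshape(-1,3);m=(abs(P[:,2]-.182)<.006)&(P[:,0]>.55)&(P[:,0]<.9)&(P[:,1]>-.1)&(P[:,1]<.4);q=P[m];print(n,"roof",len(q),np.median(q[:,2]),cv2.minAreaRect((q[:,:2]*1000).astype(np.float32)))
    m=(P[:,2]>.11)&(P[:,0]>.44)&(P[:,0]<.6)&(P[:,1]>-.2)&(P[:,1]<-.03);q=P[m];print("chute hi",len(q),q.min(0),q.max(0))
E
```

```text
screw (array([ 0.63615702, -0.2255207 ,  0.01239425]), np.float64(0.0003277442069839382))
screw (array([ 0.44916204, -0.06980719,  0.0115733 ]), np.float64(0.00033592025789344626))
screw (array([ 0.44062095, -0.21367559,  0.01224885]), np.float64(0.0006121223851385592))
[[ 0.6456 -0.0819  0.008 ]
 [ 0.637  -0.2261  0.008 ]
 [ 0.4492 -0.0698  0.008 ]
 [ 0.4405 -0.2141  0.008 ]] [ 0.54305727 -0.14798944  0.008     ]
chute yaw -3.5129830953780097 side 0.19680128468581143
from y -3.4169203051277193 0.14453515723366037
scene [297 198  39  26 659] ((644.8109741210938, 67.50325012207031), (102.77027893066406, 66.35039520263672), 6.333913326263428) z med 0.03466308912069438 rect [[590.0999755859375, 94.80000305175781], [597.4000244140625, 28.899999618530273], [699.5, 40.20000076293945], [692.2000122070312, 106.0999984741211]]
top [275 170  40  39 952] ((642.7261352539062, 68.40861511230469), (94.44636535644531, 95.02291107177734), 14.061312675476074) z med 0.03707867034078549 rect [[585.4000244140625, 103.0], [608.5, 10.800000190734863], [700.0999755859375, 33.79999923706055], [677.0, 126.0]]
top roof 1231 0.17712846083503087 ((674.752685546875, 130.3550262451172), (87.08287048339844, 269.24755859375), 3.583390712738037)
chute hi 497 [ 0.45159165 -0.12873587  0.11106166] [ 0.51898132 -0.08495651  0.14251952]
scene roof 304 0.18005233364347942 ((672.0240478515625, 130.65855407714844), (83.79685974121094, 269.59722900390625), 3.73191237449646)
chute hi 638 [ 0.45135936 -0.12896399  0.11016309] [ 0.51666544 -0.0845918   0.14139029]
```

Emit:
step_arm:
  targets:
    - [2.5,3,1,0,0,0,1]
    - [2.5,3,1,0,0,0,1]
    - [2.5,3,1,0,0,0,1]
    - [2.5,3,1,0,0,0,1]
    - [2.5,3,1,0,0,0,1]
  force: 25

```text
time: 0.52
position: [0.3655, -0.4524, 0.2726]
tool_rot: [-3.085, -0.589, 0.001]
ft_force: [1.3, -0.4, -0.2]
grip_width: 1.007
grip_force: 0.0
```

Emit:
step_arm:
  targets:
    - [1.6,3.6,0.6,0,0,-1.6,1]
    - [1.6,3.6,0.6,0,0,-1.6,1]
    - [1.6,3.6,0.6,0,0,-1.6,1]
    - [1.6,3.6,0.6,0,0,-1.6,1]
    - [1.6,3.6,0.6,0,0,-1.6,1]

```text
time: 0.93
position: [0.445, -0.2722, 0.3026]
tool_rot: [3.12, 0.371, -0.001]
ft_force: [0.4, -0.2, -0.2]
grip_width: 1.0
grip_force: 0.0
```

Emit:
step_arm:
  targets:
    - [0.8,3.8,0,0,0,-1.6,1]
    - [0.8,3.8,0,0,0,-1.6,1]
    - [0.8,3.8,0,0,0,-1.6,1]
    - [0.8,3.8,0,0,0,-1.6,1]
    - [0.8,3.8,0,0,0,-1.6,1]

```text
time: 1.35
position: [0.4845, -0.0823, 0.3024]
tool_rot: [3.137, 0.152, -0.001]
ft_force: [0.4, 0.1, -0.2]
grip_width: 1.001
grip_force: 0.0
```

Emit:
step_arm:
  targets:
    - [1.2,2.8,-0.4,0.7,-6.9,0,1]
    - [1.2,2.8,-0.4,0.7,-6.9,0,1]
    - [1.2,2.8,-0.4,0.7,-6.9,0,1]
    - [1.2,2.8,-0.4,0.7,-6.9,0,1]
    - [1.2,2.8,-0.4,0.7,-6.9,0,1]

```text
time: 1.77
position: [0.5313, 0.0136, 0.289]
tool_rot: [-3.056, -0.141, -0.69]
ft_force: [0.1, -2.0, 0.6]
grip_width: 1.001
grip_force: 0.0
```

Run:
```python
from h import *
s=ctrl.get_state();m=R.from_rotvec(s["tool_rot"]).as_matrix();print(s["position"],m.round(3).tolist(),s["joint_positions"].round(3))
c=cam("wrist",s);im,D=ctrl.get_image("wrist");np.savez("pics/w1.npz",im=im,D=D,K=c[0],r=c[1],o=c[2]);cv2.imwrite("pics/w1.png",im[:,:,::-1]);print(c[2],c[1][:,2])
```

```text
[0.5312679  0.01358007 0.28902024] [[0.899, 0.089, 0.429], [0.086, -0.996, 0.025], [0.429, 0.015, -0.903]] [ 0.309 -0.294 -0.313  2.001 -0.131  0.98  -1.442]
[0.5249732  0.0160135  0.46473049] [ 0.17992334  0.00204143 -0.98367852]
```

View pics/w1.png

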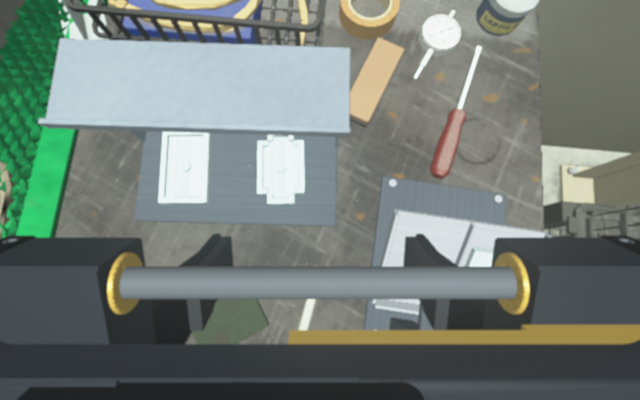

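Run:
```python
from h import *
z=np.load("pics/w1.npz");c=(z["K"],z["r"],z["o"]);im=z["im"];P=pts(c,z["D"])
def cov(c,im,D,box):
    x0,y0,x1,y1=box;m=np.zeros(im.shape[:2],np.uint8);m[y0:y1,x0:x1]=im[y0:y1,x0:x1].min(2)>165
    k,l,st,ce=cv2.connectedComponentsWithStats(m);i=1+st[1:,4].argmax()
    q=max(cv2.findContours((l==i).astype(np.uint8),0,1)[0],key=len)[:,0]
    W=np.array([plane(c,p,.040)[:2]*1000 for p in q]);print(st[i],ce[i],cv2.minAreaRect(W.astype(np.float32)),"z",np.median(D[l==i][:,2]),"ctr",plane(c,ce[i],.04));return ce[i]
cw=cov(c,im,P,(250,131,315,212))
cov(c,im,P,(150,131,218,212))
S=np.load("pics/scene0.npz");cs=cam("scene");csn=cov(cs,S["im"],pts(cs,S["D"]),(290,190,345,232))
print("tri",tri(c,cw,cs,csn))
# base front edge: last dark-blue pixel per column; fit line
g=im.astype(int);pt=[]
for u in range(150,330,6):
    col=g[205:232,u].sum(1);d=g[205:232,u,2]-g[205:232,u,0];k=np.argmin(np.diff(cv2.GaussianBlur(d.astype(np.float32)[:,None],(1,5),0).ravel()));pt.append(plane(c,(u,205+k+.5),.006)[:2])
pt=np.array(pt);f=cv2.fitLine(pt.astype(np.float32),cv2.DIST_HUBER,0,.01,.01).ravel();print("front edge dir",f,np.degrees(np.arctan2(f[1],f[0])))
# roof front lower/upper edge via depth
for zz in(.182,):
    m=(abs(P[...,2]-zz)<.008)&(P[...,0]>.55)&(P[...,0]<.85);vs=[]
    for u in range(60,345,5):
        r=np.where(m[20:145,u])[0]
        if len(r)>5: vs.append(P[20+r.max(),u])
    vs=np.array(vs);f=cv2.fitLine(vs[:,:2].astype(np.float32),cv2.DIST_HUBER,0,.01,.01).ravel();print("roof edge",f,np.degrees(np.arctan2(f[1],f[0])),vs[:,2].mean())
```

```text
[ 256  134   49   70 3011] [280.18864165 168.34207904] ((642.073486328125, 68.97140502929688), (90.8864517211914, 61.46404266357422), 5.528033256530762) z 0.033560148930479095 ctr [0.64151491 0.0684375  0.04      ]
[ 158  131   52   73 3469] [183.43470741 167.26232344] ((633.1347045898438, 190.39451599121094), (94.62397766113281, 61.387393951416016), 6.254177093505859) z 0.033764047296158894 ctr [0.63151515 0.19043479 0.04      ]
[297 198  39  26 631] [315.6133122  210.30586371] ((645.05859375, 68.1601791381836), (100.4799575805664, 64.14765930175781), 6.465829849243164) z 0.034658916278131224 ctr [0.64351301 0.06696356 0.04      ]
tri (array([0.64274511, 0.0679107 , 0.03947516]), np.float64(0.002435837230040103))
front edge dir [ 0.06301465 -0.9980126   0.57022643  0.12147205] -86.38713
roof edge [ 0.06328031 -0.9979958   0.6330878   0.12205548] -86.37188 0.17533188198867136
```

Emit:
step_arm:
  targets:
    - [0.9,1,-3.2,0.15,-2,0,1]
    - [0.9,1,-3.2,0.15,-2,0,1]
    - [0.9,1,-3.2,0.15,-2,0,1]
    - [0.9,1,-3.2,0.15,-2,0,1]
    - [0.9,1,-3.2,0.15,-2,0,1]

```text
time: 2.23
position: [0.5773, 0.0647, 0.1279]
tool_rot: [-2.977, -0.139, -0.951]
ft_force: [0.7, -1.8, -1.1]
grip_width: 1.004
grip_force: 0.0
```

```bash
cat > st.py <<'E'
from h import *
s=ctrl.get_state();m=R.from_rotvec(s["tool_rot"]).as_matrix();print(s["time"],s["position"].round(4),"y",m[:,1].round(3),"d",m[:,2].round(3),s["joint_positions"].round(3),s["ft_force"].round(1),s["grip_width"],s["grip_force"])
E
python3 st.py
```

```text
2.2333 [0.5773 0.0647 0.1279] y [ 0.089 -0.996  0.015] d [ 0.578  0.039 -0.815] [ 0.332 -0.124 -0.509  2.272  0.034  0.365 -1.698] [ 0.7 -1.8 -1.1] 1.0043105279298703 0.0
```

Emit:
step_arm:
  targets:
    - [2,0.1,-2.8,0,0,0,1]
    - [2,0.1,-2.8,0,0,0,1]
    - [2,0.1,-2.8,0,0,0,1]
    - [0.9,0.1,-1.4,0,0,0,1]
    - [0.4,0.05,-0.6,0,0,0,1]

```text
time: 2.65
position: [0.638, 0.0648, 0.0395]
tool_rot: [-2.986, -0.133, -0.942]
ft_force: [-0.7, -0.2, -0.4]
grip_width: 1.0
grip_force: 0.0
```

Run:
```python
import st
from h import *
s=ctrl.get_state();im,D=ctrl.get_image("wrist");im2,_=ctrl.get_image("scene")
cv2.imwrite("pics/w2.png",np.vstack([cv2.resize(im,(480,300)),cv2.resize(im2[120:285,220:484],(480,300))])[:,:,::-1])
```

```text
2.65 [0.638  0.0648 0.0395] y [ 0.083 -0.996  0.018] d [ 0.573  0.033 -0.819] [ 0.242  0.186 -0.447  2.203  0.748  0.215 -2.345] [-0.7 -0.2 -0.4] 1.0004426396783992 0.0
```

View pics/w2.png

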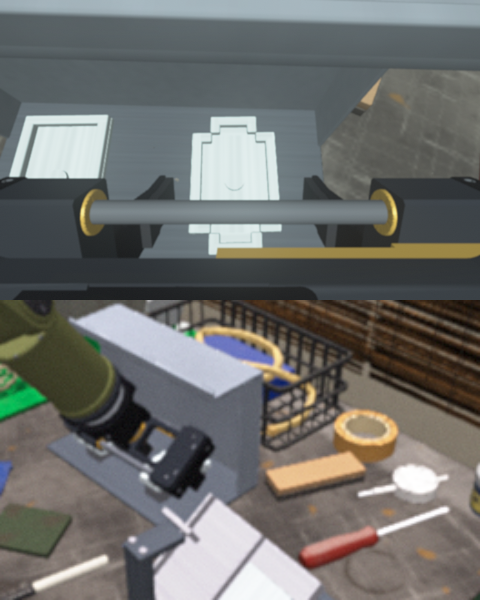

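Emit:
step_arm:
  targets:
    - [0.25,0.1,-0.4,0,1,0,1]
    - [0.25,0.1,-0.4,0,1,0,1]
    - [0.25,0.1,-0.4,0,1,0,1]
    - [0.25,0.1,-0.35,0,1,0,1]
    - [0.2,0,0,0,0,0,1]

```text
time: 3.17
position: [0.6512, 0.07, 0.0281]
tool_rot: [-3.011, -0.134, -0.844]
ft_force: [-0.2, -0.1, 0.4]
grip_width: 1.003
grip_force: 0.0
```

```bash
python3 st.py
```

```text
3.1667 [0.6512 0.07   0.0281] y [ 0.085 -0.996  0.012] d [ 0.518  0.034 -0.854] [ 0.296  0.257 -0.512  2.125  0.643  0.299 -2.221] [-0.2 -0.1  0.4] 1.0029024351692044 0.0
```

Emit:
step_arm:
  targets:
    - [0,0,-0.4,0,0,0,1]
    - [0,-0.1,0,0,0,0,1]
    - [0,0,0,0,0,0,0.4]
    - [0,0,0,0,0,0,0.4]
    - [0,0,0,0,0,0,0.4]
  force: 25

```text
time: 3.58
position: [0.6502, 0.0693, 0.0235]
tool_rot: [-3.011, -0.136, -0.844]
ft_force: [-0.1, -0.8, -0.2]
grip_width: 0.852
grip_force: 0.0
```

Emit:
step_arm:
  targets:
    - [0,0,0,0,0,0,0.4]
    - [0,0,0,0,0,0,0.4]
    - [0,0,0,0,0,0,0.4]
    - [0,0,0,0,0,0,0.4]
    - [0,0,0,0,0,0,0.4]
  force: 25

```text
time: 4.0
position: [0.6505, 0.0693, 0.0236]
tool_rot: [-3.011, -0.136, -0.845]
ft_force: [0.3, 0.4, 0.7]
grip_width: 0.69
grip_force: 24.9
```

```bash
python3 st.py
```

```text
4.0 [0.6505 0.0693 0.0236] y [ 0.086 -0.996  0.012] d [ 0.519  0.034 -0.854] [ 0.284  0.262 -0.499  2.129  0.661  0.289 -2.237] [0.3 0.4 0.7] 0.6896050553334693 24.926398638635874
```

Emit:
step_arm:
  targets:
    - [-0.4,0,0.7,0,0,0,0.4]
    - [-1,-0.1,1.6,0,0,0,0.4]
    - [-1.3,-0.1,2,0,0,0,0.4]
    - [-1.3,-0.1,2,0,0,0,0.4]
    - [-1.3,-0.1,2,0,0,0,0.4]

```text
time: 4.42
position: [0.5959, 0.0656, 0.1059]
tool_rot: [-3.011, -0.136, -0.84]
ft_force: [-0.6, -0.6, -1.4]
grip_width: 0.684
grip_force: 24.9
```

Emit:
step_arm:
  targets:
    - [-1.3,-0.1,2,0,0,0,0.4]
    - [-1.3,-0.1,2,0,0,0,0.4]
    - [-1.3,-0.1,2,0,0,0,0.4]
    - [-1,0,2.5,0,0,0,0.4]
    - [-1,0,2.5,0,0,0,0.4]

```text
time: 4.83
position: [0.5418, 0.0597, 0.2099]
tool_rot: [-3.014, -0.13, -0.85]
ft_force: [0.4, 0.4, -0.9]
grip_width: 0.686
grip_force: 24.9
```

Run:
```python
import st
from h import *
im,D=ctrl.get_image("wrist");im2,_=ctrl.get_image("scene");im3,_=ctrl.get_image("top")
cv2.imwrite("pics/g.png",np.vstack([cv2.resize(im,(480,300)),np.hstack([cv2.resize(im2[100:300,200:420],(330,300)),cv2.resize(im3[110:310,200:420],(330,300))])[:,:480] if 0 else cv2.resize(im2[100:300,180:500],(480,300))])[:,:,::-1])
```

```text
4.8333 [0.5418 0.0597 0.2099] y [ 0.081 -0.997  0.016] d [ 0.521  0.029 -0.853] [ 0.36  -0.297 -0.482  2.184 -0.146  0.676 -1.538] [ 0.4  0.4 -0.9] 0.6864145314414545 24.93163506500423
```

View pics/g.png

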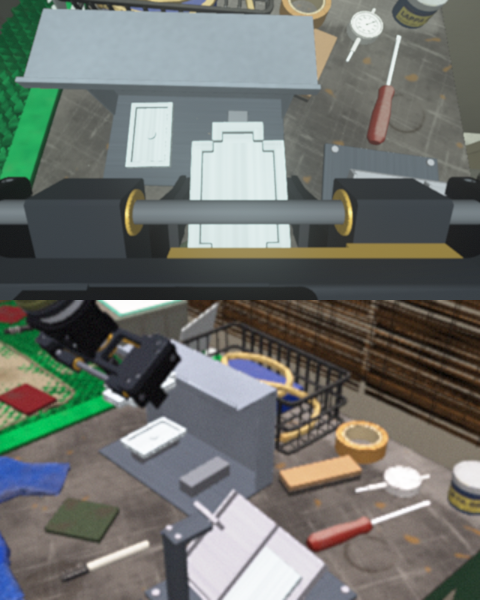

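Run:
```python
from h import *
Z={n:np.load(f"pics/{n}0.npz") for n in("top","scene")}
c=cam("top");T=[(354.3,205.3),(411.3,223),(330.7,283.3),(390,302.3)]
O=np.array([.5425,-.148,0]);y=np.radians(-3.5);Rz=R.from_rotvec([0,0,y]).as_matrix()
for n in Z:
    im=Z[n]["im"];P=(pts(cam(n),Z[n]["D"])-O)@Rz*1000
    m=(P[...,0]>-60)&(P[...,0]<0)&(P[...,1]>0)&(P[...,1]<75)&(P[...,2]>112)&(im.min(2)>115)
    q=P[m];s=(q-[-25,40,122]);nn=s[:,0]*.866+s[:,2]*.5;uu=-s[:,0]*.5+s[:,2]*.866
    print(n,m.sum(),"y",q[:,1].min(),q[:,1].max(),"n med",np.median(nn),nn.std(),"u",np.percentile(uu,[2,50,98]))
    v,u=np.where(m);print(u.min(),u.max(),v.min(),v.max());b=cv2.boxPoints(cv2.minAreaRect(np.stack([u,v],1).astype(np.float32)));print(b.tolist())
    # slope face check
    m2=(P[...,0]>-5)&(P[...,0]<35)&(P[...,1]>10)&(P[...,1]<70);s=P[m2]-[-55,40,22];k=-s[:,0]*.6157+s[:,2]*.788;print("slope resid",np.median(k),k.std())
```

```text
top 153 y 17.5657526626145 61.2892853817668 n med -1.611262564870703 5.267234219774863 u [ 1.83427022 17.86055441 24.3121003 ]
346 366 251 270
[[342.0400390625, 257.280029296875], [350.9200439453125, 245.44000244140625], [367.88006591796875, 258.15997314453125], [359.00006103515625, 270.0]]
slope resid 0.16898316033434213 1.5348345791445412
scene 104 y 17.103698694864647 61.09356741428201 n med -4.474683430326038 3.810542555626463 u [ 2.11499034 20.5758317  24.06928285]
309 329 234 256
[[302.0000305175781, 242.00003051757812], [311.0000305175781, 233.00003051757812], [329.5000305175781, 251.50003051757812], [320.5000305175781, 260.5000305175781]]
slope resid -0.3498009157216284 1.0718604622890044
```

Emit:
step_arm:
  targets:
    - [0.4,-2,2.4,0,0,-1.6,0.4]
    - [0.4,-3,1.6,0,0,-1.7,0.4]
    - [0.4,-3.3,1.6,0,0,-1.7,0.4]
    - [0.4,-3.3,1.2,0,0,-1.7,0.4]
    - [0.4,-3.4,1.2,0,0,-1.6,0.4]

```text
time: 5.4
position: [0.5617, -0.0883, 0.2856]
tool_rot: [2.998, -0.081, 0.834]
ft_force: [1.1, 0.2, -2.1]
grip_width: 0.69
grip_force: 24.9
```

Emit:
step_arm:
  targets:
    - [0,-0.4,0,0.37,5.99,0,0.4]
    - [0,-0.4,0,0.37,5.99,0,0.4]
    - [0,-0.4,0,0.37,5.99,0,0.4]
    - [0,-0.4,0,0.37,5.99,0,0.4]
    - [0,-0.4,0,0.37,5.99,0,0.4]

```text
time: 5.82
position: [0.5621, -0.1079, 0.286]
tool_rot: [3.132, -0.081, 0.025]
ft_force: [0.1, -0.3, -1.8]
grip_width: 0.684
grip_force: 24.9
```

Emit:
step_arm:
  targets:
    - [0,0,0,0.37,5.99,0,0.4]
    - [0,0,0,0.37,5.99,0,0.4]
    - [0,0,0,0.37,5.99,0,0.4]
    - [0,0,0,0.37,5.99,0,0.4]
    - [0,0,0,0.37,5.99,0,0.4]

```text
time: 6.23
position: [0.5626, -0.1079, 0.2853]
tool_rot: [-3.028, 0.073, 0.784]
ft_force: [1.3, 0.0, -1.4]
grip_width: 0.683
grip_force: 24.9
```

```bash
python3 st.py
```

```text
6.2333 [ 0.5626 -0.1079  0.2853] y [-0.048 -0.999 -0.001] d [-0.485  0.024 -0.874] [ 0.233  0.544 -0.183  1.115  0.105  1.997 -1.549] [ 1.3  0.  -1.4] 0.6833883857184434 24.932579174637794
```

Run:
```python
from h import *
O=np.array([.5425,-.148,0]);Rz=R.from_rotvec([0,0,np.radians(-3.5)]).as_matrix()
s=ctrl.get_state();m=R.from_rotvec(s["tool_rot"]).as_matrix();ctr=s["position"]-.0133*m[:,2];print("exp ctr",ctr)
vis=[]
for n in("scene","top","wrist"):
    c=cam(n,s);im,D=ctrl.get_image(n);P=pts(c,D);k=(np.linalg.norm(P-ctr,axis=2)<.062)&(im.min(2)>140)&(D>0);q=P[k]
    if len(q)>60:
        L=(q-ctr)@Rz*1000;w=np.linalg.svd(L-np.median(L,0),full_matrices=False)[2];print(n,len(q),"med",np.median(L,0).round(1),"normal",w[2].round(3),"long",w[0].round(3));print("n-off",np.percentile(L@[.866,0,.5],[5,50,95]).round(1),"u",np.percentile(L@[-.5,0,.866],[1,99]).round(1),"y",np.percentile(L[:,1],[1,99]).round(1))
    vis.append(cv2.resize(im,(480,300)) if n=="wrist" else im[80:280,220:540] if n=="scene" else im[130:330,250:570])
    vis[-1]=cv2.resize(vis[-1],(320,200))
cv2.imwrite("pics/h.png",cv2.resize(np.vstack(vis),None,fx=1,fy=1)[:,:,::-1])
```

```text
exp ctr [ 0.5690683  -0.10821383  0.296963  ]
scene 211 med [-19.7  -2.9  35.6] normal [-0.894  0.051 -0.444] long [-0.401 -0.531  0.746]
n-off [-5.7 -1.  14.5] u [-38.3  46.2] y [-30.7  37.4]
wrist 15963 med [  6.7   0.7 -12.8] normal [-0.861  0.002 -0.508] long [ 0.508  0.031 -0.861]
n-off [-2.9 -1.5  4.5] u [-50.   26.9] y [-28.7  29.7]
```

View pics/h.png

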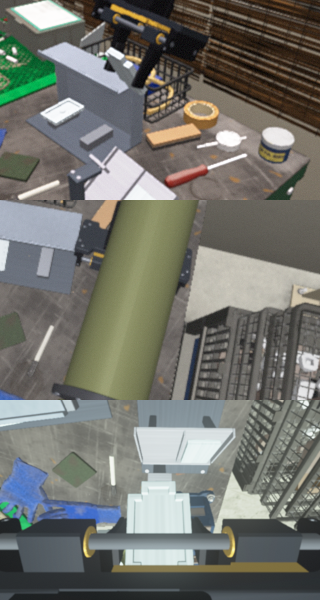

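Emit:
step_arm:
  targets:
    - [0.1,-0.1,-2.6,0,0,-0.2,0.4]
    - [0.1,-0.1,-2.6,0,0,-0.2,0.4]
    - [0.1,0,-2.6,0,0,-0.2,0.4]
    - [0.1,0,-2.2,0,0,-0.1,0.4]
    - [0,0,-1.5,0,0,0,0.4]

```text
time: 6.8
position: [0.5653, -0.1097, 0.1717]
tool_rot: [-3.031, 0.093, 0.77]
ft_force: [0.0, -0.4, -2.0]
grip_width: 0.685
grip_force: 24.9
```

```bash
python3 st.py
```

```text
6.8 [ 0.5653 -0.1097  0.1717] y [-0.061 -0.998  0.002] d [-0.477  0.027 -0.879] [ 0.241  0.592 -0.178  1.266  0.106  1.79  -1.568] [ 0.  -0.4 -2. ] 0.6849737700077666 24.93257121182978
```

Emit:
step_arm:
  targets:
    - [0,0,-0.8,0,0,0,0.4]
    - [-0.6,0,-1,0,0,0,0.4]
    - [-1.5,0.1,-0.9,0,0,0,0.4]
    - [-1.5,0.1,-0.9,0,0,0,0.4]
    - [-0.8,0,-0.5,0,0,0,0.4]

```text
time: 7.22
position: [0.5208, -0.1074, 0.1324]
tool_rot: [-3.031, 0.093, 0.771]
ft_force: [1.2, -0.3, -1.5]
grip_width: 0.683
grip_force: 24.9
```

Run:
```python
import st
from h import *
s=ctrl.get_state();c=cam("wrist",s);im,D=ctrl.get_image("wrist");im2,D2=ctrl.get_image("scene")
cv2.imwrite("pics/k.png",np.vstack([cv2.resize(im[150:400,160:480],(512,300)),cv2.resize(im2[190:310,250:455],(512,300),interpolation=3)])[:,:,::-1])
```

```text
7.2167 [ 0.5208 -0.1074  0.1324] y [-0.06  -0.998  0.003] d [-0.477  0.027 -0.878] [ 0.26   0.53  -0.183  1.442  0.104  1.677 -1.568] [ 1.2 -0.3 -1.5] 0.682842800344823 24.932477697730064
```

View pics/k.png

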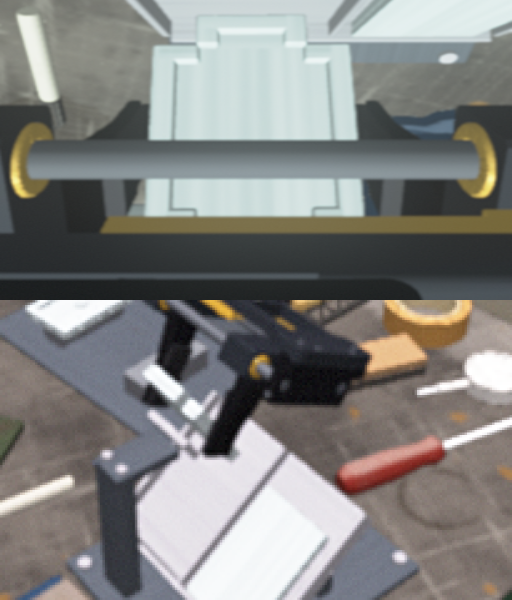

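Emit:
step_arm:
  targets:
    - [-0.2,0,-0.2,0,0,0,0.4]
    - [-0.1,0,-0.1,0,0,0,0.4]
    - [-0.1,0,-0.1,0,0,0,0.4]
    - [-0.1,0,-0.1,0,0,0,0.4]
    - [0,0,0,0,0,0,0.4]

```text
time: 7.73
position: [0.5173, -0.1073, 0.1263]
tool_rot: [-3.031, 0.092, 0.775]
ft_force: [0.2, -0.7, -0.9]
grip_width: 0.69
grip_force: 24.9
```

Run:
```python
import st
from h import *
im2,D2=ctrl.get_image("scene")
cv2.imwrite("pics/l.png",cv2.resize(im2[200:290,280:400],(800,600),interpolation=3)[:,:,::-1])
```

```text
7.7333 [ 0.5173 -0.1073  0.1263] y [-0.06  -0.998  0.003] d [-0.479  0.026 -0.877] [ 0.26   0.53  -0.181  1.455  0.104  1.666 -1.568] [ 0.2 -0.7 -0.9] 0.6900593858768729 24.93248359300196
```

View pics/l.png

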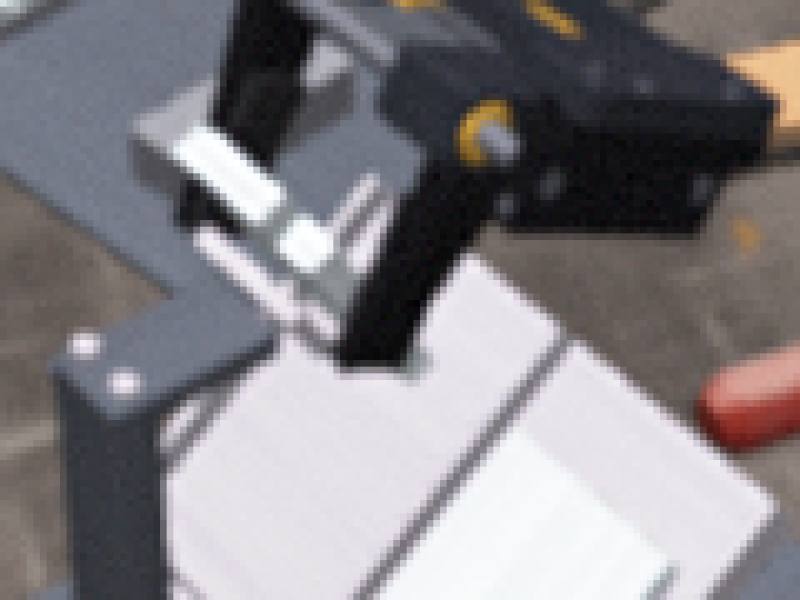

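Emit:
step_arm:
  targets:
    - [-0.1,0,0,0,0,0,0.4]
    - [-0.1,0,0,0,0,0,0.4]
    - [-0.1,0,0,0,0,0,0.4]
    - [-0.05,0,0,0,0,0,0.4]
    - [0,0,0,0,0,0,0.4]

```text
time: 8.2
position: [0.5136, -0.1074, 0.1265]
tool_rot: [-3.031, 0.092, 0.776]
ft_force: [-0.0, 0.1, -1.1]
grip_width: 0.688
grip_force: 24.9
```

```bash
python3 st.py
```

```text
8.2 [ 0.5136 -0.1074  0.1265] y [-0.06  -0.998  0.003] d [-0.48   0.026 -0.877] [ 0.262  0.523 -0.181  1.465  0.104  1.663 -1.568] [-0.   0.1 -1.1] 0.6884951533472112 24.932397790253162
```

Emit:
step_arm:
  targets:
    - [0,0,0,0,0,0,1]
    - [0,0,0,0,0,0,1]
    - [0,0,2,0,0,0,1]
    - [0,0,3.5,0,0,0,1]
    - [0,0,3.5,0,0,0,1]

```text
time: 8.62
position: [0.5127, -0.1073, 0.2168]
tool_rot: [-3.029, 0.092, 0.78]
ft_force: [1.5, -0.5, 0.5]
grip_width: 0.963
grip_force: 0.0
```

Emit:
step_arm:
  targets:
    - [0,0,3,0,0,0,1]
    - [0,0,3,0,0,0,1]
    - [0,0,2,0,0,0,1]
    - [0,0,1,0,0,0,1]
    - [0,0,0,0,0,0,1]

```text
time: 9.03
position: [0.5145, -0.1074, 0.3087]
tool_rot: [-3.033, 0.093, 0.769]
ft_force: [-0.7, -1.0, -0.4]
grip_width: 1.002
grip_force: 0.0
```

Run:
```python
import st
from h import *
O=np.array([.5425,-.148,0]);Rz=R.from_rotvec([0,0,np.radians(-3.5)]).as_matrix();t=np.radians(38)
s=ctrl.get_state()
for n in("scene","top","wrist"):
    c=cam(n,s);im,D=ctrl.get_image(n);np.savez(f"pics/{n}9.npz",im=im,D=D);P=(pts(c,D)-O)@Rz*1000-[-55,40,22]
    a=P[...,0]*np.cos(t)+P[...,2]*np.sin(t);h=-P[...,0]*np.sin(t)+P[...,2]*np.cos(t);y=P[...,1]
    k=(abs(h-10)<4)&(abs(y)<38)&(a>-5)&(a<128)&(D>0)
    print(n,k.sum(),"a",np.percentile(a[k],[1,50,99]).round(1),"y",np.percentile(y[k],[1,50,99]).round(1),"h",np.median(h[k]).round(1)) if k.sum()>20 else print(n,k.sum())
    hh=lambda A,B:(np.median(h[(abs(a-A)<5)&(abs(y-B)<6)]).round(1) if ((abs(a-A)<5)&(abs(y-B)<6)).any() else None)
    print([[hh(A,B) for B in(-24,0,24)] for A in(7,25,50,70,92,108)])
```

```text
9.0333 [ 0.5145 -0.1074  0.3087] y [-0.06  -0.998  0.004] d [-0.476  0.025 -0.879] [ 0.255  0.421 -0.181  1.239  0.09   1.984 -1.546] [-0.7 -1.  -0.4] 1.0020562508286832 0.0
scene 1274 a [-3.1 45.3 93.9] y [-35.1  -7.9  24.6] h 9.7
[[np.float64(0.6), np.float64(10.8), np.float64(0.4)], [np.float64(8.8), np.float64(10.9), np.float64(9.2)], [np.float64(9.2), np.float64(12.1), np.float64(8.6)], [np.float64(8.9), np.float64(12.1), np.float64(8.4)], [np.float64(-0.3), np.float64(7.9), np.float64(-0.9)], [np.float64(-1.0), np.float64(-0.9), np.float64(-0.5)]]
top 0
[[None, None, None], [None, None, None], [None, None, None], [None, None, None], [None, None, None], [None, None, None]]
wrist 3710 a [ 0.2 58.  99.3] y [-37.8  -4.4  32.2] h 10.4
[[np.float64(10.0), np.float64(10.3), np.float64(7.0)], [np.float64(10.3), np.float64(10.2), np.float64(10.1)], [np.float64(10.2), np.float64(98.1), np.float64(10.2)], [np.float64(10.5), np.float64(82.5), np.float64(10.3)], [np.float64(10.9), np.float64(70.1), np.float64(64.5)], [np.float64(0.7), np.float64(0.7), np.float64(0.8)]]
```

```bash
python3 -c "
from bench import ctrl
print(ctrl.close_job())"
```

```text
the job is handed in; nothing more can be done
None
```

The job is handed in: the notched cover tipped over by itself and, by the depth readings, lies flat and pocket down in the free lane against the foot stop. The plain cover is still on its rail; I did not re-measure the loose items at the end.

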